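Knock a stuck insert up out of its jig with a C-hook

TASK

The steel insert is stuck, sunk in the bore of the raised wooden jig. Reach under the jig with the C-shaped knock-out hook, feel for the off-centre access hole in the bottom cap, and push the insert up with the hook's pin until it stands well clear of the jig's top, pressing gently and never forcing the hook against the jig. Then stand the hook back on the worktop away from the jig, pull the insert out and set it upright in the shallow tray, leaving the other things alone.

Things in the scene. Friction and masses are not known exactly. Their poses are not given: they have to be found in the camera images.
- hook: Loose C-shaped grey metal knock-out hook, 250 g, standing upright on its flat foot. Origin: foot's underside, on the common axis of pin and handle; z up, the C's mouth opens to +x, column at -x. Foot: x -71 to +16 mm, 40 mm wide, 8 mm thick. Column: x -71 to -57 mm, 26 mm wide. Upper arm: height 96 to 108 mm, x -71 to +14 mm.
- hook_pin (a point): Tip of the hook's steel pin, which stands on the foot and points up: 7 mm diameter, rounded tip 32 mm above the foot's underside (24 mm above the foot's top), straight below the handle.
- hook_handle (a point): Where to grip the hook from above: on the dark wooden square post, 22 x 22 mm (sides along the hook's x and y), height 108 to 152 mm above the foot's underside; this point is at 132 mm.
- jig: Fixed raised wooden jig. Origin at worktop level under the bore's axis; z up. Top plate 80 (x) by 130 (y) mm, height 52 to 76 mm, on two side walls (inner faces at y = +-51 mm); open underneath at the front (-x) and back (+x). More than 30 N between hook and jig is too much.
- jig_bore (a point): Mouth of the jig's vertical bore, 29.5 mm diameter, at the centre of the plate's top face (height 76 mm). Three spring pads in its upper half (height 64 to 74 mm) pinch the insert: it takes about 2 to 10 N to push up (most near the end, as it tips a little) or pull out, and stays where it is pushed to.
- jig_cap (a point): Centre of the underside (height 46 mm, rigid) of the steel bottom cap, 48 mm wide, 6 mm thick, on the bore's axis. Its one access hole, 12 mm diameter, has its centre 5 mm off this axis in an unknown direction, any way round, not visible from above: feel for it. Through it the pin meets the insert at height 52 mm; raised 18 mm more, the hook's foot meets the cap.
- insert: Loose steel cylinder, 28 mm diameter, 22 mm high, about 50 g, origin at the centre of its underside, z up. At the start it sits on the cap in the jig's bore, its top 2 mm below the jig's top.
- tray: Shallow square grey plastic tray, 100 x 100 x 14 mm, walls and floor 4 mm thick, fixed. Origin at the centre of its underside, z up; inner floor 4 mm above the origin. It lies on the 3 mm thick cutting mat, in front of the fixed magnifier lamp, whose post and neck stand behind it and must be steered round.
- mug: Bystander: blue mug, 92 mm high, behind the work, to be left alone; origin at the centre of its underside.
- tin: Bystander: tin of toothpicks, 42 x 66 mm, to be left alone; origin at the centre of its underside.
- jar_a: Bystander: paint jar with a dark cap, 30 x 39 mm, to be left alone; origin at the centre of its underside.
- jar_b: Bystander: paint jar with a red cap, 30 x 39 mm, to be left alone; origin at the centre of its underside.
- case: Bystander: flat plastic parts case, 62 x 87 x 26 mm, to be left alone; origin at the centre of its underside.
- tube: Bystander: orange putty tube lying, 34 x 101 x 21 mm, to be left alone; origin at the centre of its underside.
- nip: Bystander: pair of nippers lying open, 144 x 78 x 15 mm, to be left alone; origin at the centre of its underside.
There are look-alikes about, which are no part of the job. There is more than one size of the tray; the job needs the larger.

How it is judged:
By the outcome, as a careful person would: the job done as asked, in the order asked, and still so for the second after the job is handed in, with the robot touching nothing.
It also fails if it takes over 70 s, if anything falls off the work surface, if the arm or the gripper's body presses on something with over 40 N, if the wrist force passes 120 N, or if a joint passes its speed limit or range.

ROBOT

A 7-joint arm with a two-finger parallel gripper is mounted at the origin on a cart in front of the work surface, level with it; the furniture and walls round the work are solid. World frame = base frame: x ahead of the robot, y to its left, z up, the work surface at z = 0. Lengths are in m, angles in rad, forces in N, time in s.
With the tool pointing down it reaches from about 0.4 to 0.75 m from the base axis. Payload 19.5 kg.
Tool frame: the origin (TCP) lies between the finger pads; the fingertips stand 11 mm ahead of it and the grasp point (between the pads) lies 8 mm behind it; x points along the fingers, y is the direction in which the jaws open and shut, and the axes are right-handed (so a half turn about x gives the same grasp; the last joint's range is limited). The gripper opens to 85 mm and grips with 20 to 120 N. Pads are 22 mm wide; open, the fingers measure 114 mm over their backs; the gripper's body (76 mm by 85 mm) begins 54 mm behind the grasp point. The pads swing forward as they close: fully open they stand 13 mm farther back than shut.
Start: joints at [1.074, 0.707, -0.028, 1.485, 0.022, 0.951, -0.075], TCP at [0.253, -0.517, 0.242] pointing down, gripper open.
Joint ranges: [-2.71, 2.71], [-0.32, 2.16], [-1.57, 1.52], [0, 2.45], [-1.46, 4.6], [0, 2.02], [-2.83, 2.83]. Speed limits (rad/s): [1.89, 1.89, 2.57, 2.57, 3.01, 3.01, 3.01].

INTERFACE

Orientations are given as a unit quaternion [x, y, z, w].
In Python, from bench import get_obs, get_image, job_done gives the robot as it stands. The module is installed in compiled form; this text tells all that it offers.
- The arm moves only by the tool play_rows, never from a script. Its argument "increments" is text: rows parted by semicolons, each of 5 numbers parted by spaces: the shift along the tool's x, y, z in m, then the turn about the tool's x in degrees, then the opening in per cent of the stroke, from 0 (shut) to 100 (fully open). A call has 1 to 8 rows; each row is the pose to reach, as a shift and turn from the pose commanded when the call began, along the tool's axes at that moment; what a row does not reach only later rows make up. A row lasts 1/12 s, in which the tool goes at most 41.7 mm and 7.16 degrees, less where a joint would pass 70% of its speed; a pose out of reach is approached as far as the arm can. A call with a gripper value outside its range is refused whole. The fingers move at their own pace and stop on an object; "force" is the grip in N (left out, the last holds). Time passes only in rows, so rows that repeat a pose let the fingers close. It gives the time, the measured TCP pose, the force and the opening at its end, in the units of the state.
- get_obs(): the state, without advancing time (a new reading comes with each control period).
- get_image(name): name is "scene" or "top"; returns a dict with "img" (400x640x3 uint8, red, green, blue), "depth" (400x640 float32, m along the optical axis (not along the pixel's ray), 0 where there is no reading), "vertical_fov" (degrees; the focal length in pixels is half the picture's height over the tangent of half this angle, whatever the lens; pixels are square), "cx", "cy" (the principal point, pixels), "distortion" ([k1, k2, p1, p2, k3] as OpenCV has them; the pictures are not rectified), "rvec" (rotation vector, rad) and "tvec" (3), from world to camera coordinates, as OpenCV has them. Camera axes: x right, y down, z forward; pixel columns grow to the right and rows downward; lengths in m; the calibration is good to about 2 mm. A picture is of the moment at which its call begins.
- job_done(): hands the job in, once; it reports no verdict.
The state is a dict: "t": time; "joints": joint angles; "dq": joint speeds; "joint_efforts": joint torques, N m; "ee_pos": TCP position; "tool_rot": TCP orientation; "force": force on the tool from outside, world axes, zero at the start; "moment": the same for the moment, N m; "width": opening from 0.0 (shut) to 1.0 (fully open).
Only numpy, scipy, OpenCV 4.12 (cv2) and the standard library are available. Lean on these libraries where they do the work, as an engineer would, in place of code of your own. Each camera call takes 0.05 s, during which the arm holds its last target. There are 200 camera calls.

## Working session

There is one attempt and no reset: what is moved stays moved. The work goes in short steps, Python scripts to look and compute and a tool call to move; the robot and the scene stay as the last step left them, time stands still between calls to the robot, and variables do not carry over. Pictures are saved under pics/ and viewed, about 8 in all and at most 12, crops included, and the job is handed in when it is done.

Besides the shell and the picture viewer there is one more tool, called after ">>>" as name(argument=value, ...) on one line, values as JSON. play_rows: Moves the arm, as the interface text tells. Its arguments: {"type":"object","properties":{"increments":{"type":"string"},"force":{"type":"number"}},"required":["increments"]}

```bash
mkdir -p pics
cat > h.py <<'E'
import numpy as np, cv2
from bench import get_obs, get_image
def cam(im):
    f=200/np.tan(np.radians(im["vertical_fov"])/2)
    K=np.array([[f,0,im["cx"]],[0,f,im["cy"]],[0,0,1.]])
    return K,np.array(im["distortion"],float),np.array(im["rvec"],float).reshape(3),np.array(im["tvec"],float).reshape(3)
def cloud(im):
    K,d,r,t=cam(im); R=cv2.Rodrigues(r)[0]
    v,u=np.mgrid[0:400,0:640]
    n=cv2.undistortPoints(np.stack([u,v],-1).reshape(-1,1,2).astype(float),K,d).reshape(-1,2)
    z=im["depth"].reshape(-1,1)
    P=(np.c_[n,np.ones(len(n))]*z-t)@R
    P[z[:,0]==0]=np.nan
    return P.reshape(400,640,3)
def onplane(im,px,h):
    K,d,r,t=cam(im); R=cv2.Rodrigues(r)[0]
    n=cv2.undistortPoints(np.array(px,float).reshape(-1,1,2),K,d).reshape(-1,2)
    D=np.c_[n,np.ones(len(n))]@R; C=-R.T@t
    return C+D*((h-C[2])/D[:,2])[:,None]
def proj(im,P):
    K,d,r,t=cam(im); return cv2.projectPoints(np.array(P,float).reshape(-1,1,3),r,t,K,d)[0].reshape(-1,2)
def save(im,name): cv2.imwrite("pics/"+name,im["img"][:,:,::-1])
E
python3 - <<'E'
from h import *
import pickle
o=get_obs(); print({k:np.round(v,3) for k,v in o.items()})
ims={n:get_image(n) for n in("scene","top")}
pickle.dump(ims,open("i0.pkl","wb"))
for n,im in ims.items():
    save(im,n+"0.png"); K,d,r,t=cam(im);R=cv2.Rodrigues(r)[0];print(n,K[0,0],d,"C",-R.T@t,"fwd",R[2])
E
```

```text
{'t': np.float64(0.0), 'joints': array([ 1.074,  0.707, -0.028,  1.485,  0.022,  0.951, -0.076]), 'dq': array([-0.001,  0.   ,  0.001, -0.   ,  0.001,  0.001,  0.   ]), 'joint_efforts': array([-1.0000e-03, -8.8320e+01,  1.2350e+00, -2.3616e+01,  1.7000e-02,
        7.0000e-03, -0.0000e+00]), 'ee_pos': array([ 0.252, -0.516,  0.242]), 'tool_rot': array([-0.689, -0.16 ,  0.689, -0.159]), 'force': array([ 0.374, -0.568,  0.274]), 'moment': array([0.03 , 0.037, 0.015]), 'width': np.float64(1.0)}
scene 364.00352829784026 [-0.03558196  0.          0.          0.          0.        ] C [-0.0768019   0.50316348  0.99521287] fwd [ 0.43299359 -0.54229719 -0.72002105]
top 492.8857447674833 [-0.14945021  0.          0.          0.          0.        ] C [ 0.35555481 -0.14882266  1.48709094] fwd [ 0.09273401 -0.00691018 -0.99566694]
```

View pics/scene0.png

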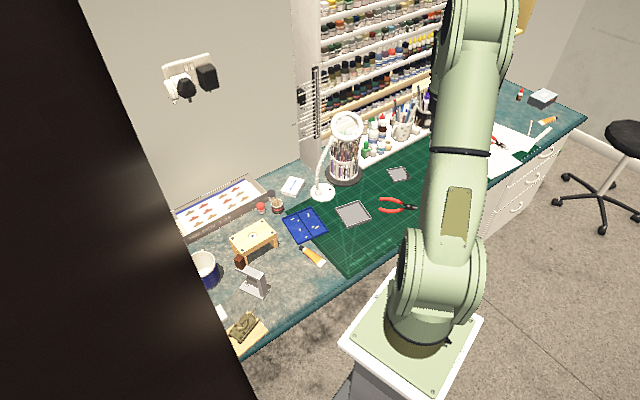

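View pics/top0.png

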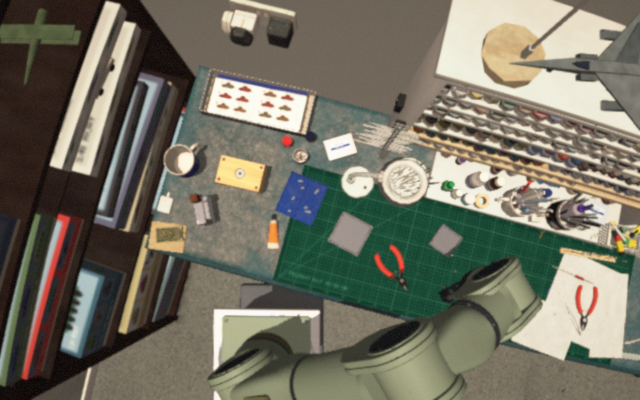

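The top view shows the jig at about (240,173), the hook at (203,208) and the large tray at (350,233). The mug is at (182,160), the tube at (273,232), the case at (301,197), and the lamp base and post at (357,182). Next I'll measure these from the depth data.

Run:
```python
from h import *
import pickle
ims=pickle.load(open("i0.pkl","rb"))
im=ims["top"];P=cloud(im)
def rep(n,u0,u1,v0,v1,h0,h1,P=P):
    Q=P[v0:v1,u0:u1].reshape(-1,3);Q=Q[(Q[:,2]>h0)&(Q[:,2]<h1)]
    if len(Q)<5: print(n,len(Q));return
    r=cv2.minAreaRect((Q[:,:2]*1000).astype(np.float32))
    print(n,len(Q),"z",np.round(np.median(Q[:,2]),3),"mean",np.round(Q.mean(0),4),"rect",np.round(r[0],1),np.round(r[1],1),round(r[2],1))
rep("jigtop",205,275,145,200,.066,.09)
rep("handle",180,225,185,235,.13,.2)
rep("arm",180,225,185,235,.09,.12)
rep("foot",180,225,185,235,.004,.02)
rep("tray",320,380,205,260,.003,.03)
rep("trayrim",320,380,205,260,.012,.03)
rep("table",225,262,195,225,-.02,.02)
rep("lamp",335,375,160,200,.03,.6)
rep("tube",260,285,212,250,.008,.05)
rep("case",275,330,170,222,.012,.05)
rep("mug",160,205,140,180,.05,.15)
S=cloud(ims["scene"])
rep("s jigtop",225,285,215,260,.066,.09,S)
rep("s handle",230,275,250,300,.115,.2,S)
rep("s arm",230,275,250,300,.092,.112,S)
rep("s foot",230,275,255,305,.004,.02,S)
big=cv2.resize(im["img"][130:260,150:310],None,fx=5,fy=4.6,interpolation=cv2.INTER_CUBIC)[:600]
b2=cv2.resize(im["img"][135:255,155:315],None,fx=5,fy=5,interpolation=cv2.INTER_CUBIC)
cv2.imwrite("pics/c1.png",b2[:,:,::-1])
s2=cv2.resize(ims["scene"]["img"][205:305,190:340],None,fx=5,fy=5,interpolation=cv2.INTER_CUBIC)
cv2.imwrite("pics/c2.png",s2[:,:,::-1])
```

```text
jigtop 1253 z 0.075 mean [0.5509 0.0722 0.0749] rect [551.3  72.7] [133.   81.1] 76.9
handle 81 z 0.15 mean [0.472  0.186  0.1484] rect [472.6 187.6] [22.8 24.1] 7.1
arm 244 z 0.107 mean [0.4362 0.1781 0.1067] rect [443.7 181.6] [84.3 28.1] 11.4
foot 288 z 0.007 mean [0.4447 0.1921 0.0075] rect [449.7 196.7] [149.5 137.7] 0.6
tray 1884 z 0.006 mean [ 0.3819 -0.2531  0.0074] rect [ 383.5 -251.1] [162.6 178.7] 0.1
trayrim 245 z 0.015 mean [ 0.3709 -0.2597  0.0156] rect [ 382.8 -249.5] [184.9 151. ] 86.7
table 1106 z -0.001 mean [ 0.4503  0.0718 -0.0008] rect [450.5  72.2] [ 89.1 112.1] 0.3
lamp 159 z 0.174 mean [ 0.5347 -0.2683  0.1571] rect [ 535.4 -270.9] [60.6 17.4] 77.1
tube 197 z 0.015 mean [ 0.3911 -0.0228  0.015 ] rect [393.2 -26.9] [51.6 99.7] 88.5
case 164 z 0.015 mean [ 0.4864 -0.1027  0.0154] rect [ 469.4 -103.7] [128.3 159.6] 66.9
mug 377 z 0.077 mean [0.595  0.2482 0.0757] rect [591.  240.8] [ 88.9 109.8] 12.9
s jigtop 889 z 0.076 mean [0.5454 0.0753 0.0758] rect [547.5  72. ] [132.4  84.8] 77.4
s handle 123 z 0.145 mean [0.4655 0.191  0.1408] rect [468.3 188.9] [23.1 24. ] 6.4
s arm 235 z 0.107 mean [0.4306 0.1835 0.1063] rect [439.9 183.5] [84.3 27.9] 12.6
s foot 306 z 0.008 mean [0.4497 0.1815 0.0081] rect [469.6 159.4] [130.2 180.8] 43.0
```

View pics/c1.png

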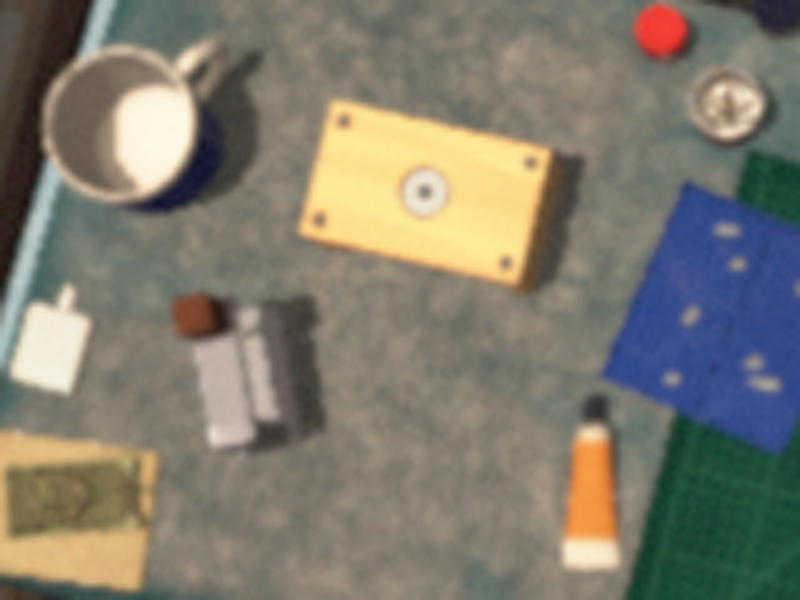

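View pics/c2.png

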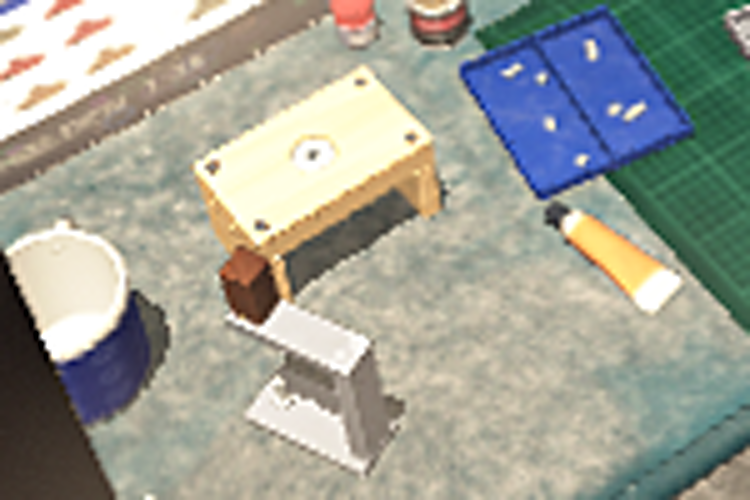

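The crops show the hook's handle at upper left of its column, so its mouth faces the jig side (yaw about +12°). The jig's yaw is about −13°, and the bore is at top pixel (240,173). Next I'll measure the relative positions in each camera and work out the tool axes.

```bash
cat >> h.py <<'E'
from scipy.spatial.transform import Rotation as Ro
def rel(target,jawdeg,o=None):
    """shift in tool axes and turn so that TCP->target, tool y -> +-jawdeg (deg, world yaw)"""
    o=o or get_obs(); R=Ro.from_quat(o["tool_rot"]).as_matrix()
    s=R.T@(np.array(target)-o["ee_pos"])
    d=np.array([np.cos(np.radians(jawdeg)),np.sin(np.radians(jawdeg)),0])
    l=R.T@d; a=np.degrees(np.arctan2(l[2],l[1])); a=(a+90)%180-90
    return np.round(s,4),round(a,1)
E
python3 - <<'E'
from h import *
import pickle
ims=pickle.load(open("i0.pkl","rb"))
o=get_obs(); print(np.round(Ro.from_quat(o["tool_rot"]).as_matrix(),3))
for n,px,box,jb in(("top",(240,173.2),(180,225,185,235),(205,275,145,200)),("scene",(190+313/5,205+153/5),(230,275,250,300),(225,285,215,260))):
    im=ims[n];P=cloud(im)
    print(n,"bore",np.round(onplane(im,[px],.075)[0]*1000,1))
    img=im["img"].astype(int)
    u0,u1,v0,v1=box
    m=np.zeros((400,640),bool);m[v0:v1,u0:u1]=1
    m&=(P[...,2]>.146)&(P[...,2]<.16)
    ps=np.argwhere(m)[:,::-1].astype(float);print("handle top px",len(ps),ps.mean(0),np.round(onplane(im,[ps.mean(0)],.152)[0]*1000,1))
    u0,u1,v0,v1=jb
    m=np.zeros((400,640),bool);m[v0:v1,u0:u1]=1
    m&=abs(P[...,2]-.076)<.008
    c,s,a=cv2.minAreaRect(np.argwhere(m)[:,::-1].astype(np.float32))
    bx=cv2.boxPoints((c,s,a)); 
    h=cv2.approxPolyDP(cv2.convexHull(np.argwhere(m)[:,::-1].astype(np.int32)),5,True)[:,0]
    W=onplane(im,h,.076)[:,:2]*1000;print("corners",np.round(W,1).tolist(),W.mean(0),[round(float(np.degrees(np.arctan2(*(W[(i+1)%len(W)]-W[i])[::-1]))),1) for i in range(len(W))])
P=cloud(ims["scene"]);Q=P[105:205,300:365].reshape(-1,3);Q=Q[(Q[:,2]>.03)&(Q[:,0]<.62)&(Q[:,0]>.3)]
for z in np.arange(.03,.4,.04):
    q=Q[(Q[:,2]>z)&(Q[:,2]<z+.04)]
    if len(q): print("lamp z",round(z,2),np.round(q.min(0)[:2],3),np.round(q.max(0)[:2],3))
print(rel([.47,.188,.22],12),rel([.47,.188,.22],102))
E
```

```text
[[-0.     0.439 -0.898]
 [ 0.001 -0.898 -0.439]
 [-1.    -0.001 -0.   ]]
top bore [550.7  71.   75. ]
handle top px 64 [193.3125   197.703125] [472.2 186.9 152. ]
corners [[574.7, 1.5], [498.9, 17.7], [527.7, 143.5], [604.0, 127.8]] [551.33669513  72.61163468] [167.9, 77.1, -11.6, -103.1]
scene bore [546.4  72.4  75. ]
handle top px 59 [238.42372881 258.42372881] [467.7 189.9 152. ]
corners [[493.7, 18.9], [520.1, 143.6], [595.4, 129.0], [574.0, 6.0]] [545.81443479  74.36969392] [78.0, -11.0, -99.9, 170.9]
lamp z 0.03 [ 0.478 -0.663] [ 0.62 -0.24]
lamp z 0.07 [ 0.474 -0.666] [ 0.62 -0.24]
lamp z 0.11 [ 0.47  -0.609] [ 0.62  -0.245]
lamp z 0.15 [ 0.471 -0.611] [ 0.62  -0.253]
lamp z 0.19 [ 0.516 -0.614] [ 0.62  -0.255]
lamp z 0.23 [ 0.448 -0.55 ] [ 0.62  -0.252]
lamp z 0.27 [ 0.456 -0.443] [ 0.619 -0.258]
lamp z 0.31 [ 0.584 -0.367] [ 0.614 -0.259]
lamp z 0.35 [ 0.607 -0.28 ] [ 0.613 -0.262]
(array([ 0.0224, -0.5372, -0.5048]), np.float64(-75.9)) (array([ 0.0224, -0.5372, -0.5048]), np.float64(14.1))
```

>>> play_rows(increments="0 -0.537 -0.505 14 100;0 -0.537 -0.505 14 100;0 -0.537 -0.505 14 100;0 -0.537 -0.505 14 100;0 -0.537 -0.505 14 100;0 -0.537 -0.505 14 100;0 -0.537 -0.505 14 100;0 -0.537 -0.505 14 100", force=60)

```text
t: 0.77
ee_pos: [0.3511, -0.1962, 0.2423]
tool_rot: [0.703, 0.074, -0.703, 0.074]
force: [0.8, -0.2, 0.0]
width: 0.999
```

```bash
python3 -c "
from h import *
o=get_obs();print(o['t'],o['ee_pos'],o['joints'],o['force']);print(rel([.47,.188,.23],102))"
```

```text
0.7667 [ 0.35106653 -0.196196    0.24230258] [ 0.36866955  0.4704683   0.09691594  2.06561714 -0.07699703  0.60887783
 -0.84240207] [ 0.84319542 -0.2470277   0.01006917]
(array([ 0.0124, -0.3509, -0.1964]), np.float64(0.0))
```

>>> play_rows(increments="0.012 -0.351 -0.196 0 100;0.012 -0.351 -0.196 0 100;0.012 -0.351 -0.196 0 100;0.012 -0.351 -0.196 0 100;0.012 -0.351 -0.196 0 100;0.012 -0.351 -0.196 0 100;0.012 -0.351 -0.196 0 100;0.012 -0.351 -0.196 0 100")

```text
t: 1.43
ee_pos: [0.4488, 0.1215, 0.2323]
tool_rot: [-0.703, -0.074, 0.703, -0.074]
force: [1.2, -1.8, -0.0]
width: 1.001
```

```bash
python3 -c "
from h import *
o=get_obs();print(o['t'],o['ee_pos'],o['joints']);print(rel([.47,.188,.23],102),rel([.47,.188,.126],102))"
```

```text
1.4333 [0.44882588 0.12150044 0.2323106 ] [-0.4375646   0.57210046  0.17705492  1.88667553 -0.14938574  0.69567744
 -1.53315527]
(array([ 0.0023, -0.0606, -0.0346]), np.float64(0.1)) (array([ 0.1063, -0.0606, -0.0346]), np.float64(0.1))
```

>>> play_rows(increments="0 -0.061 -0.035 0 100;0 -0.061 -0.035 0 100;0 -0.061 -0.035 0 100;0.04 -0.061 -0.035 0 100;0.08 -0.061 -0.035 0 100;0.104 -0.061 -0.035 0 100;0.104 -0.061 -0.035 0 100;0.104 -0.061 -0.035 0 60")

```text
t: 2.1
ee_pos: [0.4701, 0.1858, 0.1284]
tool_rot: [-0.703, -0.074, 0.704, -0.074]
force: [-1.1, -0.9, 1.3]
width: 0.884
```

Run:
```python
from h import *
o=get_obs();print(o['t'],o['ee_pos'],o['force'],o['width'])
im=get_image("scene");s=cv2.resize(im["img"][210:310,190:310],None,fx=5,fy=5,interpolation=cv2.INTER_CUBIC)
t=get_image("top");s2=cv2.resize(t["img"][150:250,150:210],None,fx=5,fy=5,interpolation=cv2.INTER_CUBIC)
cv2.imwrite("pics/g1.png",np.hstack([s[:500,:500],s2])[:,:,::-1])
```

```text
2.1 [0.47009258 0.18582498 0.12837705] [-1.08257434 -0.88032605  1.29094538] 0.8835934528985185
```

View pics/g1.png

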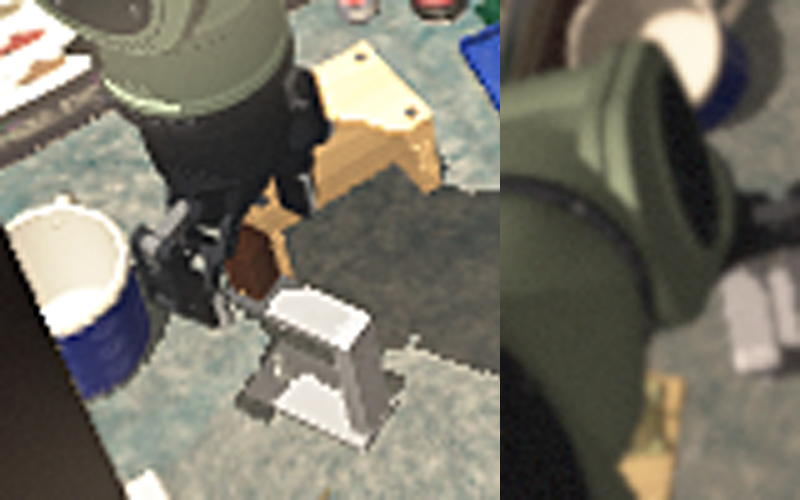

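The handle sits between the fingers, so I'll close.

>>> play_rows(increments="0 0 0 0 40;0 0 0 0 25;0 0 0 0 10;0 0 0 0 10;0 0 0 0 10;0 0 0 0 10", force=80)

```text
t: 2.7
ee_pos: [0.4707, 0.1868, 0.1294]
tool_rot: [0.704, 0.075, -0.703, 0.074]
force: [-1.4, 2.2, 10.4]
width: 0.251
```

Run:
```python
from h import *
o=get_obs();print(o['t'],o['ee_pos'],o['force'],o['moment'],o['width']*85)
im=get_image("scene");P=cloud(im)
Q=P[250:300,230:275].reshape(-1,3);Q=Q[(Q[:,2]>.1)&(Q[:,2]<.112)];print(cv2.minAreaRect((Q[:,:2]*1000).astype(np.float32)))
```

```text
2.7 [0.47074018 0.18680829 0.12937124] [-1.35703568  2.17260255 10.4284471 ] [ 0.76488979  0.27640917 -0.03911773] 21.303865007587408
((438.78094482421875, 181.3409423828125), (80.9215087890625, 27.420616149902344), 10.963955879211426)
```

Run:
```python
from h import *
print(rel([.471,.089,.1369],77.5));
```

```text
(array([-0.0077,  0.0957,  0.0202]), np.float64(24.6))
```

>>> play_rows(increments="-0.004 0 0 0 10;-0.008 0 0 0 10;-0.008 0.020 0.004 6 10;-0.008 0.045 0.010 12 10;-0.008 0.070 0.015 18 10;-0.008 0.096 0.020 24.6 10;-0.008 0.096 0.020 24.6 10;-0.008 0.096 0.020 24.6 10")

```text
t: 3.42
ee_pos: [0.4709, 0.0871, 0.1368]
tool_rot: [0.703, -0.078, -0.703, -0.078]
force: [-0.3, 1.6, -2.2]
width: 0.246
```

Run:
```python
from h import *
o=get_obs();print(o['t'],o['ee_pos'],o['force'],o['moment'],o['width']*85)
for n in("scene","top"):
    im=get_image(n);P=cloud(im);save(im,"p1"+n+".png")
    q=proj(im,[[.471,.089,.115]])[0].astype(int);print(n,q)
    b=proj(im,[[.549,.072,.076]])[0].astype(int)
    Q=P[q[1]-35:q[1]+45,q[0]-40:q[0]+40].reshape(-1,3);z=Q[:,2]
    R=Q[(z>.104)&(z<.120)&(Q[:,0]<.47)];print("arm",len(R),np.median(R[:,2]),cv2.minAreaRect((R[:,:2]*1000).astype(np.float32)))
```

```text
3.4167 [0.47094752 0.08708986 0.13680061] [-0.32227432  1.62598498 -2.2311266 ] [ 0.02570293 -0.12687932 -0.0472485 ] 20.90537296915998
scene [264 242]
arm 191 0.115565363235486 ((433.70599365234375, 94.49030303955078), (26.124000549316406, 67.78131866455078), 77.55530548095703)
top [230 199]
arm 85 0.11330937364070283 ((427.452880859375, 87.65726470947266), (17.476003646850586, 58.96993637084961), 61.91273880004883)
```

Run:
```python
from h import *
o=get_obs();print(np.round(Ro.from_quat(o["tool_rot"]).as_matrix(),3))
print(rel([.5485,.0723,.1368],77.5))
```

```text
[[ 0.    -0.215 -0.977]
 [ 0.001 -0.977  0.215]
 [-1.    -0.001  0.   ]]
(array([-0.0002, -0.0006, -0.0794]), np.float64(0.1))
```

>>> play_rows(increments="0 0 -0.025 0 10;0 0 -0.050 0 10;0 0 -0.070 0 10;0 0 -0.0744 0 10;-0.004 0 -0.0744 0 10;-0.006 0 -0.0744 0 10;-0.0075 0 -0.0744 0 10;-0.0082 0 -0.0744 0 10")

```text
t: 4.18
ee_pos: [0.5426, 0.0727, 0.1445]
tool_rot: [-0.703, 0.077, 0.703, 0.077]
force: [1.7, 1.3, -19.4]
width: 0.244
```

Run:
```python
from h import *
o=get_obs();print(o['t'],o['ee_pos'],o['force'],o['moment'])
im=get_image("scene");s=cv2.resize(im["img"][195:305,190:310],None,fx=5,fy=5,interpolation=cv2.INTER_CUBIC)
cv2.imwrite("pics/p2.png",s[:,:,::-1]);o=get_obs();print(o['t'],o['ee_pos'],o['force'],o['moment'])
```

```text
4.1833 [0.54257593 0.07267312 0.14452322] [  1.69696781   1.2513029  -19.37812591] [ 0.30276494 -0.57383483 -0.01701976]
4.2333 [0.54267983 0.07260913 0.14447998] [  1.01318747   1.76170415 -12.78034551] [ 0.45319873 -0.34367533 -0.00755586]
```

View pics/p2.png

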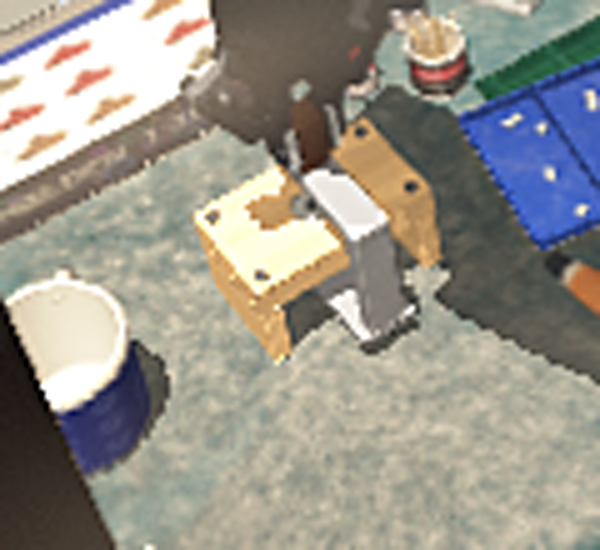

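The scene view shows the hook threaded under the jig with its column at the front. The first probe at −x was blocked at cap height. I'll step around the ring with gentler pressure.

>>> play_rows(increments="0.003 0 0 0 10;0.003 -0.0043 -0.0025 0 10;0.003 -0.0043 -0.0025 0 10;0.0018 -0.0043 -0.0025 0 10;0.001 -0.0043 -0.0025 0 10;0.0006 -0.0043 -0.0025 0 10;0.0004 -0.0043 -0.0025 0 10;0.0004 -0.0043 -0.0025 0 10")

```text
t: 4.9
ee_pos: [0.5467, 0.0756, 0.1441]
tool_rot: [-0.703, 0.077, 0.703, 0.077]
force: [1.2, 0.5, -10.6]
width: 0.245
```

>>> play_rows(increments="0.003 0 0 0 10;0.003 0 -0.005 0 10;0.003 0 -0.005 0 10;0.0018 0 -0.005 0 10;0.0008 0 -0.005 0 10;0.0004 0 -0.005 0 10;0.0002 0 -0.005 0 10;0.0002 0 -0.005 0 10")

```text
t: 5.57
ee_pos: [0.5516, 0.0745, 0.1439]
tool_rot: [-0.703, 0.077, 0.703, 0.077]
force: [0.9, -1.2, -6.8]
width: 0.245
```

>>> play_rows(increments="0.003 0 0 0 10;0.003 0.0043 -0.0025 0 10;0.003 0.0043 -0.0025 0 10;0.0018 0.0043 -0.0025 0 10;0.0006 0.0043 -0.0025 0 10;0.0002 0.0043 -0.0025 0 10;-0.0002 0.0043 -0.0025 0 10;-0.0002 0.0043 -0.0025 0 10")

```text
t: 6.23
ee_pos: [0.5531, 0.0698, 0.1442]
tool_rot: [-0.703, 0.077, 0.703, 0.077]
force: [0.0, -0.4, -5.9]
width: 0.244
```

>>> play_rows(increments="0.003 0 0 0 10;0.003 0.0043 0.0025 0 10;0.003 0.0043 0.0025 0 10;0.0018 0.0043 0.0025 0 10;0.0006 0.0043 0.0025 0 10;0.0002 0.0043 0.0025 0 10;0 0.0043 0.0025 0 10;0 0.0043 0.0025 0 10")

```text
t: 6.9
ee_pos: [0.5499, 0.0662, 0.1443]
tool_rot: [0.703, -0.077, -0.703, -0.077]
force: [0.4, -0.4, -1.8]
width: 0.245
```

>>> play_rows(increments="0.003 0 0 0 10;0.003 0 0.005 0 10;0.003 0 0.005 0 10;0.0018 0 0.005 0 10;0.0006 0 0.005 0 10;0.0002 0 0.005 0 10;0 0 0.005 0 10;0 0 0.005 0 10")

```text
t: 7.57
ee_pos: [0.545, 0.0672, 0.1443]
tool_rot: [0.703, -0.077, -0.703, -0.077]
force: [-0.7, -1.2, -2.0]
width: 0.246
```

The last two probes were both free, so the hole is probably between them, near jig −y. I'll move midway and raise carefully.

>>> play_rows(increments="0.002 0 0 0 10;0.002 0.0006 -0.0025 0 10;0.001 0.0006 -0.0025 0 10;0 0.0006 -0.0025 0 10;-0.0008 0.0006 -0.0025 0 10;-0.0014 0.0006 -0.0025 0 10;-0.002 0.0006 -0.0025 0 10;-0.002 0.0006 -0.0025 0 10")

```text
t: 8.23
ee_pos: [0.5473, 0.0661, 0.1463]
tool_rot: [0.703, -0.077, -0.703, -0.077]
force: [-0.4, -0.6, -2.7]
width: 0.24
```

>>> play_rows(increments="-0.001 0 0 0 10;-0.002 0 0 0 10;-0.003 0 0 0 10;-0.004 0 0 0 10;-0.005 0 0 0 10;-0.006 0 0 0 10;-0.007 0 0 0 10;-0.008 0 0 0 10")

```text
t: 8.9
ee_pos: [0.5471, 0.0658, 0.1541]
tool_rot: [-0.703, 0.077, 0.703, 0.077]
force: [-0.6, -2.9, -8.9]
width: 0.246
```

Run:
```python
from h import *
o=get_obs();print(o['t'],o['ee_pos'],o['force'],o['moment'])
im=get_image("scene");s=cv2.resize(im["img"][215:265,220:280],None,fx=8,fy=8,interpolation=cv2.INTER_CUBIC)
cv2.imwrite("pics/p3.png",s[:,:,::-1])
P=cloud(im)
```

```text
8.9 [0.54705962 0.06584124 0.15411705] [-0.61646842 -2.91753798 -8.87298081] [-0.83869513  0.06078932 -0.01876055]
```

>>> play_rows(increments="-0.001 0 0 0 10;-0.002 0 0 0 10;-0.003 0 0 0 10;-0.004 0 0 0 10;-0.005 0 0 0 10;-0.006 0 0 0 10;-0.007 0 0 0 10;-0.0075 0 0 0 10")

```text
t: 9.62
ee_pos: [0.5472, 0.066, 0.1617]
tool_rot: [-0.703, 0.077, 0.703, 0.077]
force: [-0.8, -4.7, -12.5]
width: 0.248
```

>>> play_rows(increments="-0.0008 0.0003 0 0 10;-0.0016 0.0005 0 0 10;-0.0024 0.0006 0 0 10;-0.003 0.0006 0 0 10;-0.0036 0.0006 0 0 10;-0.004 0.0006 0 0 10;-0.0044 0.0006 0 0 10")

```text
t: 10.2
ee_pos: [0.5471, 0.0655, 0.1661]
tool_rot: [-0.703, 0.077, 0.703, 0.077]
force: [0.6, -3.7, -15.7]
width: 0.248
```

Run:
```python
from h import *
o=get_obs();print(o['t'],o['ee_pos'],o['force'],o['moment'])
im=get_image("scene");s=cv2.resize(im["img"][195:305,190:310],None,fx=5,fy=5,interpolation=cv2.INTER_CUBIC)
cv2.imwrite("pics/p4.png",s[:,:,::-1])
```

```text
10.2 [0.54709247 0.06549264 0.16608476] [  0.55261543  -3.67963651 -15.67459428] [-0.74418143 -0.18548896 -0.03610771]
```

View pics/p4.png

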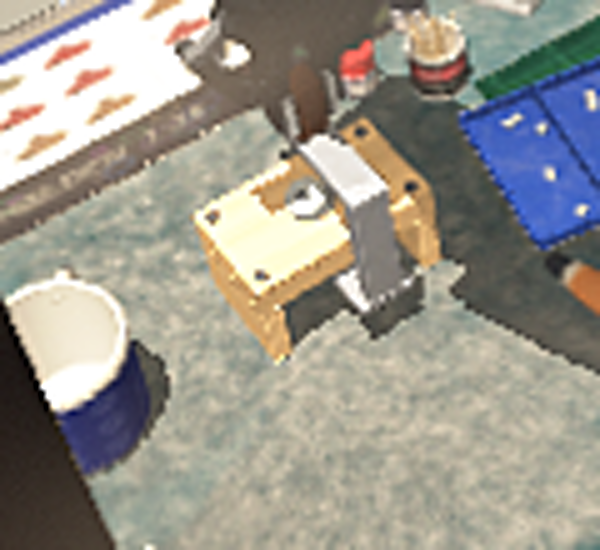

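The insert now stands proud at crop (305,197). I'll measure its height.

Run:
```python
from h import *
im=get_image("scene");P=cloud(im)
print(np.round(P[229:240,245:258,2]*1000).astype(int))
print(get_obs()['force'])
```

```text
[[                  78                   78                   77
                    76                   76                   75
                    78                   79                  137
                   145                  145                  144
                   146]
 [                  76                   75                   77
                    74                   78                   92
                    90                   89                   78
                   141                  143                  144
                   145]
 [                  75                   78                   76
                    76                   88                   91
                    90                   91                   89
                    95                  138                  145
                   146]
 [                  74                   76                   80
                    88                   89                   89
                    88                   88                   95
                    90                   74          
[... 1425 characters left out ...]
    78
                    79]
 [                  76                   76                   78
                    73                   77                   82
                    79                   81                   78
                    72                   77                   76
                    75]
 [                  79                   77                   76
                    78                   78                   77
                    77                   78                   80
                    76                   77                   77
                    75]]
[ -1.00453915  -2.58716878 -11.79572532]<stdin>:3: RuntimeWarning: invalid value encountered in cast
```

>>> play_rows(increments="-0.0006 0 0 0 10;-0.0012 0 0 0 10;-0.0012 0 0 0 10;0.004 0 0 0 10;0.012 0 0 0 10;0.020 0 0 0 10;0.027 0 0 0 10;0.0285 0 0 0 10")

```text
t: 10.97
ee_pos: [0.5467, 0.0656, 0.1362]
tool_rot: [-0.702, 0.077, 0.703, 0.077]
force: [0.0, 0.1, -2.4]
width: 0.242
```

Run:
```python
from h import *
o=get_obs();print(o['t'],o['ee_pos'],o['force'],o['moment'])
print(rel([.443,.09,.1375],77.5),rel([.4707,.187,.1375],102))
```

```text
10.9667 [0.54669611 0.06558666 0.13620117] [ 0.02257371  0.13908745 -2.4438665 ] [-0.02355468 -0.08220963 -0.00465933]
(array([-0.0011, -0.0013,  0.1065]), np.float64(-0.0)) (array([-0.0012, -0.102 ,  0.1005]), np.float64(-24.5))
```

>>> play_rows(increments="-0.001 0 0.030 0 10;-0.001 0 0.060 0 10;-0.001 0 0.090 0 10;-0.001 -0.020 0.100 -5 10;-0.001 -0.050 0.110 -11 10;-0.001 -0.080 0.113 -18 10;-0.001 -0.099 0.113 -24.5 10;-0.001 -0.099 0.113 -24.5 10")

```text
t: 11.63
ee_pos: [0.4585, 0.1909, 0.1385]
tool_rot: [0.703, 0.079, -0.702, 0.077]
force: [-0.5, 1.3, -3.4]
width: 0.246
```

Run:
```python
from h import *
o=get_obs();print(o['t'],o['ee_pos'],o['force'],o['moment'])
im=get_image("scene");P=cloud(im)
q=proj(im,[[.43,.18,.01]])[0].astype(int)
s=cv2.resize(im["img"][205:315,190:310],None,fx=5,fy=5,interpolation=cv2.INTER_CUBIC);cv2.imwrite("pics/p5.png",s[:,:,::-1])
Q=P[240:305,225:275].reshape(-1,3);R=Q[(Q[:,2]>.1)&(Q[:,2]<.12)&(Q[:,0]<.46)];print(np.median(R[:,2]),cv2.minAreaRect((R[:,:2]*1000).astype(np.float32)))
```

```text
11.6333 [0.45854087 0.19087266 0.13851802] [-0.54972701  1.27221682 -3.41800656] [ 0.05390453 -0.08804495 -0.0308324 ]
0.11662295419878738 ((424.8245849609375, 183.722412109375), (76.31993103027344, 28.395652770996094), 11.576781272888184)
```

View pics/p5.png

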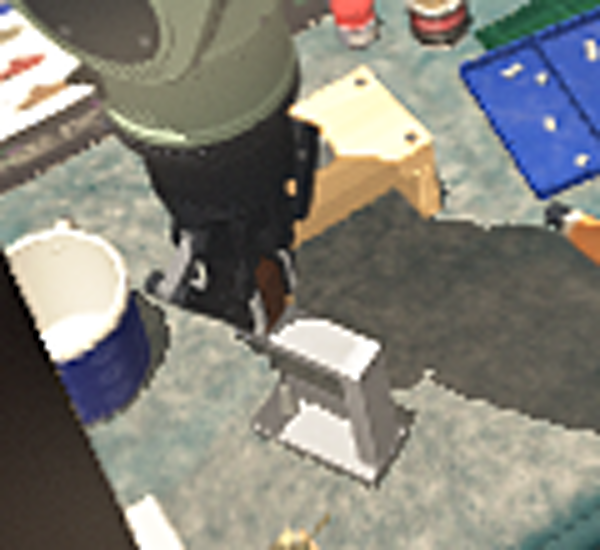

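The hook is held upright in clear space. I'll lower it gently to the table.

>>> play_rows(increments="0.003 0 0 0 10;0.0055 0 0 0 10;0.0072 0 0 0 10;0.008 0 0 0 10;0.0086 0 0 0 10;0.009 0 0 0 10;0.009 0 0 0 10")

```text
t: 12.27
ee_pos: [0.4583, 0.1865, 0.1296]
tool_rot: [-0.703, -0.074, 0.703, -0.073]
force: [0.1, -0.1, -1.9]
width: 0.245
```

>>> play_rows(increments="0.0003 0 0 0 10;0.0006 0 0 0 10;0.0009 0 0 0 10;0.0009 0 0 0 10")

```text
t: 12.6
ee_pos: [0.4586, 0.1868, 0.1293]
tool_rot: [0.704, 0.074, -0.703, 0.073]
force: [-1.9, 0.6, 12.8]
width: 0.244
```

>>> play_rows(increments="-0.0004 0 0 0 10;-0.0004 0 0 0 30;-0.0004 0 0 0 45;-0.0004 0 0 0 60;-0.0004 0 0 0 80;-0.01 0 0 0 80;-0.05 0 0 0 80;-0.09 0 0 0 80", force=40)

```text
t: 13.27
ee_pos: [0.4576, 0.1862, 0.2191]
tool_rot: [-0.702, -0.073, 0.704, -0.074]
force: [-0.1, 0.8, 0.6]
width: 0.803
```

Run:
```python
from h import *
o=get_obs();print(o['t'],o['ee_pos'],o['width'])
for n in("scene","top"):
    im=get_image(n);P=cloud(im)
    if n=="scene": save(im,"p6.png"); Q=P[240:305,225:275].reshape(-1,3);R=Q[(Q[:,2]>.1)&(Q[:,2]<.115)];print(np.median(R[:,2]),cv2.minAreaRect((R[:,:2]*1000).astype(np.float32)))
    b=proj(im,[[.549,.072,.09]])[0].astype(int);Q=P[b[1]-15:b[1]+15,b[0]-15:b[0]+15].reshape(-1,3);R=Q[(Q[:,2]>.084)&(Q[:,2]<.1)]
    print(n,len(R),np.round(np.nanpercentile(R,[5,50,95],axis=0),4) if len(R) else "")
print(rel([.549,.072,.22],77.5),rel([.549,.072,.22],12-24.5))
```

```text
13.2667 [0.457583   0.18622518 0.21913093] 0.8025584836718953
0.10780109755934686 ((428.7760009765625, 181.80438232421875), (84.81169128417969, 27.74718475341797), 11.470137596130371)
scene 30 [[0.5345 0.0651 0.0852]
 [0.5411 0.074  0.0898]
 [0.5527 0.0834 0.0934]]
top 62 [[0.5404 0.0651 0.0843]
 [0.5508 0.0746 0.0877]
 [0.5614 0.0863 0.0925]]
(array([ 0.0035,  0.1311, -0.0634]), np.float64(24.4)) (array([ 0.0035,  0.1311, -0.0634]), np.float64(-65.6))
```

The hook stands alone with its arm top at 0.108 m. Now for the insert.

>>> play_rows(increments="0 0.131 -0.063 24.4 80;0 0.131 -0.063 24.4 80;0 0.131 -0.063 24.4 80;0 0.131 -0.063 24.4 80;0.03 0.131 -0.063 24.4 70;0.06 0.131 -0.063 24.4 70;0.09 0.131 -0.063 24.4 70;0.09 0.131 -0.063 24.4 70")

```text
t: 14.03
ee_pos: [0.545, 0.0713, 0.1242]
tool_rot: [-0.701, 0.077, 0.705, 0.076]
force: [-0.6, -0.4, -1.3]
width: 0.7
```

Run:
```python
from h import *
o=get_obs();print(o['t'],o['ee_pos'],o['width'],rel([.5488,.0722,.089],77.5))
im=get_image("scene")
s=cv2.resize(im["img"][195:275,210:310],None,fx=6,fy=6,interpolation=cv2.INTER_CUBIC);cv2.imwrite("pics/p7.png",s[:,:,::-1])
```

```text
14.0333 [0.5450003  0.07134491 0.12424649] 0.6996325687498235 (array([ 0.0352, -0.0017, -0.0037]), np.float64(0.0))
```

View pics/p7.png

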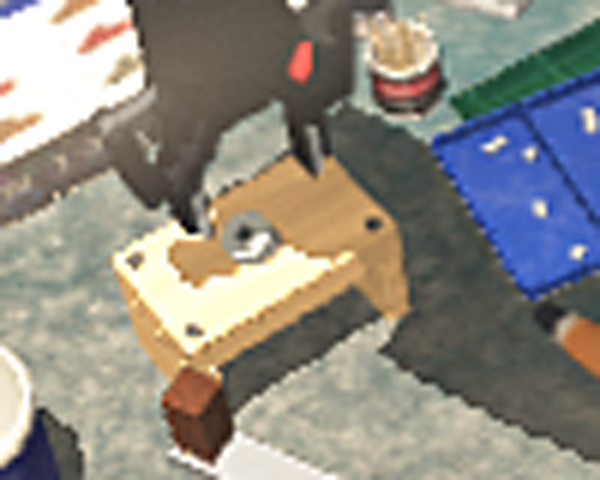

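>>> play_rows(increments="0 0 0 0 70;0.02 0 0 0 70;0.02 0 0 0 70;0.02 0 0 0 70")

```text
t: 14.42
ee_pos: [0.5473, 0.0716, 0.11]
tool_rot: [0.703, -0.077, -0.703, -0.077]
force: [-0.4, 0.2, 0.3]
width: 0.703
```

Run:
```python
from h import *
o=get_obs();print(o['t'],o['ee_pos'],o['width'],rel([.5488,.0722,.089],77.5))
```

```text
14.4167 [0.54733881 0.0716401  0.10995234] 0.7032659970584113 (array([ 0.021 , -0.0009, -0.0013]), np.float64(0.1))
```

>>> play_rows(increments="0.010 -0.0009 -0.0013 0 70;0.018 -0.0009 -0.0013 0 70;0.0205 -0.0009 -0.0013 0 60;0.0205 -0.0009 -0.0013 0 45;0.0205 -0.0009 -0.0013 0 20;0.0205 -0.0009 -0.0013 0 20;0.0205 -0.0009 -0.0013 0 20;0.0205 -0.0009 -0.0013 0 20", force=60)

```text
t: 15.08
ee_pos: [0.5493, 0.0754, 0.0887]
tool_rot: [0.704, -0.074, -0.703, -0.077]
force: [4.9, 18.1, -2.3]
width: 0.29
```

Run:
```python
from h import *
o=get_obs();print(o['t'],o['ee_pos'],o['width'],o['force'],o['moment'])
im=get_image("scene")
s=cv2.resize(im["img"][205:265,215:295],None,fx=9,fy=9,interpolation=cv2.INTER_CUBIC);cv2.imwrite("pics/p8.png",s[:,:,::-1])
o=get_obs();print(o['t'],o['ee_pos'],o['width'],o['force'],o['moment'])
```

```text
15.0833 [0.54929944 0.07535092 0.08870562] 0.29022492702019814 [ 4.89512152 18.09846902 -2.34938078] [ 4.22955802 -1.02345781  0.05136449]
15.1333 [0.54929374 0.07535092 0.08870802] 0.2913655228713436 [ 4.53810717 17.51617268 -2.24377318] [ 4.23678264 -1.00849823  0.03281193]
```

View pics/p8.png

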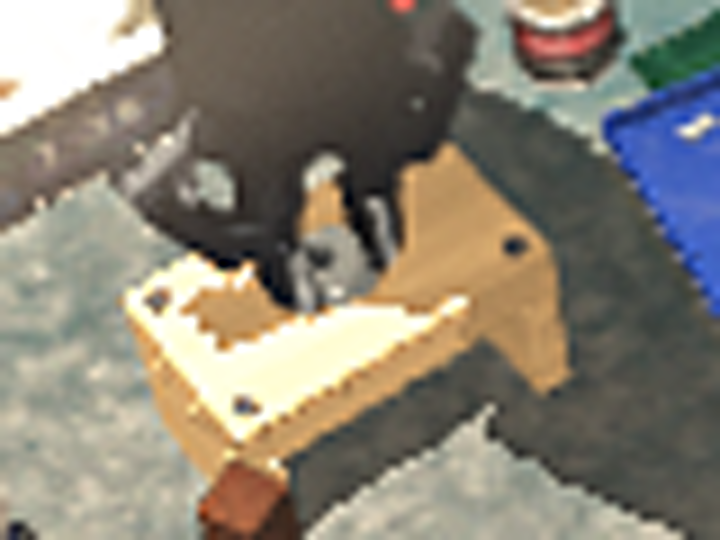

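The insert is between the fingers. The side load (18 N) means the commanded pose is about 3 mm off in y, so I'll relax toward the insert and then pull straight up.

>>> play_rows(increments="0 -0.0015 0 0 20;0 -0.003 0 0 20;0 -0.003 0 0 20")

```text
t: 15.38
ee_pos: [0.5494, 0.076, 0.0885]
tool_rot: [0.703, -0.076, -0.703, -0.077]
force: [1.2, 6.1, -1.6]
width: 0.293
```

>>> play_rows(increments="0 -0.0042 0 0 20;-0.001 -0.0042 0 0 20;-0.002 -0.0042 0 0 20;-0.003 -0.0042 0 0 20;-0.004 -0.0042 0 0 20;-0.005 -0.0042 0 0 20")

```text
t: 15.88
ee_pos: [0.5497, 0.0778, 0.0932]
tool_rot: [-0.703, 0.078, 0.703, 0.076]
force: [-1.1, -5.1, -2.8]
width: 0.289
```

>>> play_rows(increments="-0.002 0.0008 0 0 20;-0.004 0.0008 0 0 20;-0.006 0.0008 0 0 20;-0.009 0.0008 0 0 20;-0.012 0.0008 0 0 20;-0.016 0.0008 0 0 20;-0.022 0.0008 0 0 20;-0.030 0.0008 0 0 20")

```text
t: 16.55
ee_pos: [0.5498, 0.0784, 0.1237]
tool_rot: [-0.703, 0.077, 0.703, 0.077]
force: [-0.5, -0.6, -0.8]
width: 0.295
```

Run:
```python
from h import *
o=get_obs();print(o['t'],o['ee_pos'],o['width'],o['force'],o['moment'])
im=get_image("scene")
s=cv2.resize(im["img"][190:260,205:295],None,fx=8,fy=8,interpolation=cv2.INTER_CUBIC);cv2.imwrite("pics/p9.png",s[:,:,::-1])
```

```text
16.55 [0.54979756 0.07843045 0.12366668] 0.2948326521675137 [-0.48365402 -0.63963735 -0.7997247 ] [-0.03432932  0.03783183 -0.0157687 ]
```

View pics/p9.png

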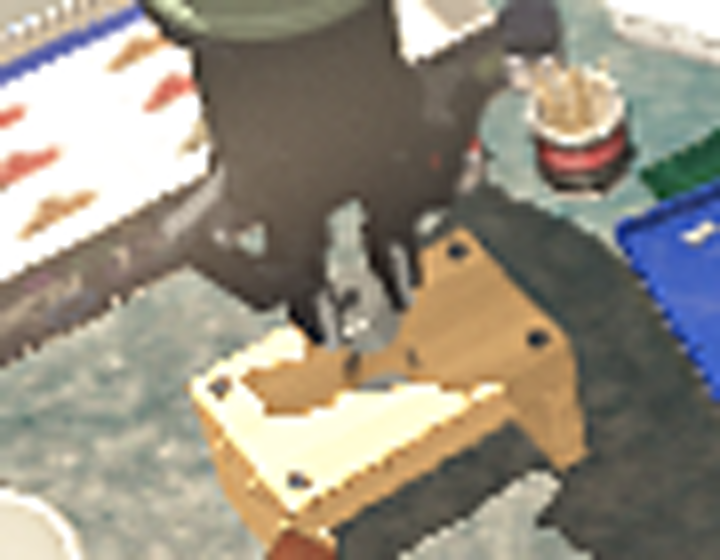

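The insert is out of the bore and held. It may be tilted in the grip, so I'll check with the depth data.

Run:
```python
from h import *
for n in ("scene",):
    Ps=np.stack([cloud(get_image(n)) for _ in range(2)]);P=np.nanmean(Ps,0)
    im=get_image(n);img=im["img"].astype(int)
    c=np.array([.5498,.0784]); d=np.hypot(P[...,0]-c[0],P[...,1]-c[1])
    m=(d<.03)&(P[...,2]>.08)&(P[...,2]<.16)
    for v in range(222,240): print(v," ".join(f"{int(P[v,u,2]*1000):4d}" if m[v,u] else "   ." for u in range(240,262)))
    for v in range(222,240): print(v," ".join(f"{int(img[v,u].mean()):4d}" for u in range(240,262)))
```

```text
222    .    .    .    .    .    .    .    .    .    .    .  131  136  145  145  143  136    .    .    .    .    .
223    .    .    .    .    .    .    .    .  126  125  128  123  130  136  139  135  129  127    .    .    .    .
224    .    .    .    .    .  159  124  124  127  126  128  127  123  131  138  132  127  124    .    .    .    .
225  159  158    .    .  158  152  150  125  126  127  127  127  129  125  131  129  123    .    .    .    .    .
226  148  155  158  155  151  149  147  123  123  124  125  126  126  120  125  124  124    .    .    .    .    .
227  136  143  146  143  144  145  141  123  122  124  126  124  126  120  119  118  118    .    .    .    .    .
228    .  135  142  140  138  140  139  121  123  122  125  125  122  119  113    .    .    .    .    .    .    .
229    .  127  136  135  134  138  134  121  121  121  124  121  118  115  112    .    .    .    .    .    .    .
230    .    .  130  135  129  131  127  126  120  119  120  116  116  114  107    .    .    .    .    .    .    .
231    .    .    .  127  124  125  125  123  117  115  116  114  111  107 
[... 2349 characters left out ...]
 159  159  156  124   80  144  140  140  143  147  136   96  150  155  154  151  152
235  158  163  171  153  158  153  149  146   80   80  137  139  146  148  150  148  107  128  154  155  157  162
236  151  155  157  153  151  151  152  138   93   99  133  140  146  148  148  146  141  147  155  157  164  162
237  157  159  151  151  154  147  144  144  109  116  136  143  142  141  153  142  129  145  151  152  152  149
238  154  150  152  148  143  144  142  139  137  120  134  129  123  125  207  236  251  251  249  244  123  131
239  155  150  145  144  143  140  177  251  251  249  238  238  239  248  249  249  247  243  243  244  245  246<stdin>:3: RuntimeWarning: Mean of empty slice
```

Run:
```python
from h import *
P=np.nanmean(np.stack([cloud(get_image("scene")) for _ in range(6)]),0)
Q=P[223:229,248:253].reshape(-1,3);Q=Q[(Q[:,2]>.118)&(Q[:,2]<.132)]
c=np.median(Q,0);n=np.linalg.svd(Q-Q.mean(0))[2][2];n*=np.sign(n[2])
print(len(Q),Q.mean(0),n,"tilt",np.degrees(np.arccos(n[2])),"resid mm",1e3*np.std((Q-Q.mean(0))@n))
R=Ro.from_quat(get_obs()["tool_rot"]).as_matrix();print("n in tool",R.T@n)
S=P[230:233,248:252].reshape(-1,3);print(np.round(S[S[:,2]>.095],3))
n=np.linalg.svd(S-S.mean(0))[2][2];print("side n",n,R.T@n)
```

```text
27 [0.54689105 0.07297835 0.12447665] [0.08693384 0.30184104 0.94938638] tilt 18.307133247615266 resid mm 0.9509523276991053
n in tool [-0.94941668 -0.31341281 -0.01950341]
[[0.543 0.087 0.12 ]
 [0.54  0.085 0.121]
 [0.537 0.084 0.122]
 [0.537 0.08  0.118]
 [0.542 0.088 0.117]
 [0.54  0.086 0.117]
 [0.537 0.084 0.117]
 [0.536 0.081 0.115]
 [0.544 0.088 0.11 ]
 [0.54  0.087 0.113]
 [0.539 0.084 0.11 ]
 [0.537 0.082 0.11 ]]
side n [-0.70738494  0.70528199 -0.04673181] [ 0.04699264 -0.53626625  0.8427397 ]
```

Run:
```python
from h import *
import pickle
ims=pickle.load(open("i0.pkl","rb"))
for n,(u,v) in(("top",(350,233)),("scene",(352,213))):
    im=ims[n]; g=cv2.cvtColor(im["img"],cv2.COLOR_RGB2HSV)
    m=((g[...,1]<60)&(g[...,2]>80)&(g[...,2]<235)).astype(np.uint8)
    w=np.zeros_like(m);w[v-32:v+32,u-32:u+32]=1;m&=w
    k,l,st,ce=cv2.connectedComponentsWithStats(m);i=l[v,u]; print(n,st[i],ce[i])
    cn=cv2.findContours((l==i).astype(np.uint8),0,1)[0][0]
    h=cv2.approxPolyDP(cv2.convexHull(cn),4,True)[:,0].astype(float)
    W=onplane(im,h,.014)[:,:2]*1000;r=cv2.minAreaRect(onplane(im,cn[:,0],.014)[:,:2].astype(np.float32)*1000)
    print(np.round(W,1).tolist(),r)
P=cloud(ims["scene"]);Q=P[100:205,300:365].reshape(-1,3);Q=Q[(Q[:,2]>.03)&(Q[:,0]<.56)&(Q[:,0]>.3)&(Q[:,1]>-.45)]
for z in np.arange(.03,.4,.04):
    q=Q[(Q[:,2]>z)&(Q[:,2]<z+.04)]
    if len(q): i=q[:,0].argmin();print("lamp z",round(z,2),len(q),"minx pt",np.round(q[i],3),np.round(np.percentile(q[:,:2],[10,50,90],axis=0),3).tolist())
print(rel([.40,.04,.16],77.5),rel([.38,-.25,.16],77.5))
```

```text
top [ 327  211   46   46 1216] [349.86019737 233.33634868]
[[445.9, -230.5], [401.1, -317.4], [311.7, -272.2], [359.1, -182.7]] ((379.42108154296875, -251.1138916015625), (105.5190658569336, 105.13836669921875), 62.27814865112305)
scene [335 200  37  29 644] [353.00621118 213.83385093]
[[394.6, -318.8], [306.2, -263.3], [352.3, -181.4], [444.2, -235.5]] ((374.9556579589844, -250.345458984375), (105.42581176757812, 111.21399688720703), 62.277587890625)
lamp z 0.03 232 minx pt [ 0.478 -0.391  0.031] [[0.481, -0.413], [0.508, -0.369], [0.545, -0.248]]
lamp z 0.07 302 minx pt [ 0.474 -0.399  0.109] [[0.482, -0.423], [0.51, -0.378], [0.546, -0.25]]
lamp z 0.11 273 minx pt [ 0.47  -0.402  0.147] [[0.485, -0.431], [0.517, -0.387], [0.545, -0.254]]
lamp z 0.15 175 minx pt [ 0.471 -0.414  0.163] [[0.491, -0.424], [0.526, -0.382], [0.541, -0.262]]
lamp z 0.19 52 minx pt [ 0.516 -0.308  0.228] [[0.519, -0.299], [0.524, -0.286], [0.53, -0.277]]
lamp z 0.23 414 minx pt [ 0.448 -0.38   0.259] [[0.455, -0.382], [0.485, -0.346], [0.517, -0.315]]
lamp z 0.27 453 minx pt [ 0.456 -0.397  0.271] [[0.48, -0.411], [0.517, -0.384], [0.539, -0.345]]
(array([-0.0369,  0.0698,  0.1381]), np.float64(0.1)) (array([-0.0369,  0.3573,  0.0951]), np.float64(0.1))
```

>>> play_rows(increments="-0.03 0.01 0.03 0 20;-0.037 0.03 0.06 0 20;-0.037 0.045 0.09 0 20;-0.037 0.060 0.120 0 20;-0.037 0.075 0.138 0 20;-0.037 0.110 0.135 0 20;-0.037 0.145 0.130 0 20;-0.037 0.180 0.125 0 20")

```text
t: 17.72
ee_pos: [0.3887, -0.0716, 0.1603]
tool_rot: [0.703, -0.076, -0.703, -0.076]
force: [0.8, -0.7, -1.2]
width: 0.292
```

Run:
```python
from h import *
o=get_obs();print(o['t'],o['ee_pos'],o['width'],o['force'],o['joints'])
print(rel([.376,-.245,.16],77.5))
```

```text
17.7167 [ 0.38867799 -0.07157155  0.16029843] 0.2915080164945994 [ 0.82553918 -0.67793868 -1.1513793 ] [ 0.02461812  0.63419385  0.13024626  2.20792119 -0.25339516  0.31264876
 -1.415333  ]
(array([ 0.0003,  0.1721, -0.0248]), np.float64(0.1))
```

>>> play_rows(increments="0 0.035 -0.005 0 20;0 0.07 -0.01 0 20;0 0.105 -0.015 0 20;0 0.14 -0.02 0 20;0 0.172 -0.025 0 20;0.03 0.172 -0.025 0 20;0.06 0.172 -0.025 0 20;0.09 0.172 -0.025 0 20")

```text
t: 18.38
ee_pos: [0.3764, -0.2443, 0.0692]
tool_rot: [0.703, -0.077, -0.702, -0.077]
force: [0.2, 0.2, -1.8]
width: 0.288
```

>>> play_rows(increments="0 0 0 0 20;0.010 0 0 0 20;0.020 0 0 0 20;0.028 0 0 0 20;0.030 0 0 0 20;0.030 0 0 0 20")

```text
t: 18.88
ee_pos: [0.3765, -0.2438, 0.0406]
tool_rot: [-0.703, 0.077, 0.703, 0.077]
force: [0.6, -0.2, -0.1]
width: 0.292
```

Run:
```python
from h import *
o=get_obs();print(o['t'],o['ee_pos'],o['width'],o['force'],o['joints'])
im=get_image("scene");q=proj(im,[[.376,-.245,.02]])[0].astype(int);print(q)
s=cv2.resize(im["img"][q[1]-35:q[1]+35,q[0]-40:q[0]+40],None,fx=8,fy=8,interpolation=cv2.INTER_CUBIC);cv2.imwrite("pics/q1.png",s[:,:,::-1])
```

```text
18.8833 [ 0.3764956  -0.24377595  0.04058264] 0.2919207902653505 [ 0.59064284 -0.24156937 -0.14737362] [ 0.49167106  0.92492173  0.02096784  2.10819238 -0.15332044  0.11000346
 -1.13117748]
[351 212]
```

View pics/q1.png

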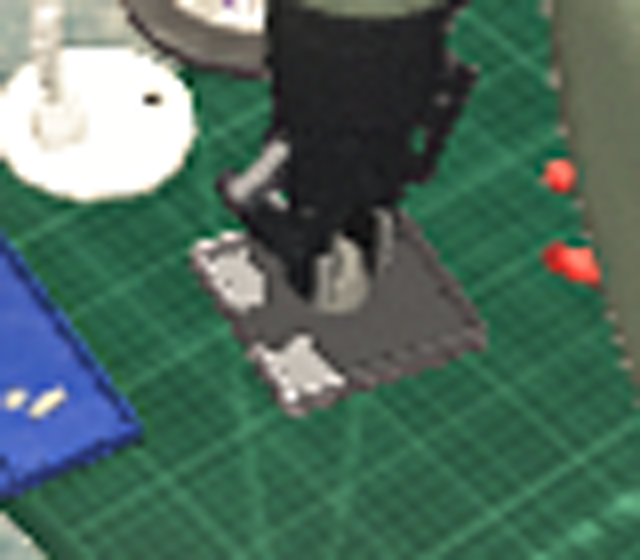

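Viewed: the insert hangs over the middle of the tray, near crop (340,280). I'll lower it gently until it touches.

>>> play_rows(increments="0.003 0 0 0 20;0.006 0 0 0 20;0.007 0 0 0 20;0.008 0 0 0 20;0.008 0 0 0 20")

```text
t: 19.35
ee_pos: [0.3765, -0.2438, 0.0323]
tool_rot: [0.703, -0.077, -0.703, -0.077]
force: [0.6, -0.1, 6.4]
width: 0.293
```

>>> play_rows(increments="0.0003 0 0 0 20;0.0006 0 0 0 20;0.0006 0 0 0 20")

```text
t: 19.6
ee_pos: [0.3766, -0.2439, 0.032]
tool_rot: [0.703, -0.077, -0.703, -0.077]
force: [-0.6, 0.0, 13.8]
width: 0.291
```

>>> play_rows(increments="0 0 0 0 30;0 0 0 0 31;0 0 0 0 32;0 0 0 0 33;0 0 0 0 34;0 0 0 0 36;0 0 0 0 40;0 0 0 0 45", force=20)

```text
t: 20.27
ee_pos: [0.3764, -0.2437, 0.0315]
tool_rot: [-0.703, 0.077, 0.703, 0.077]
force: [-0.1, -0.3, 0.4]
width: 0.449
```

Run:
```python
from h import *
o=get_obs();print(o['t'],o['ee_pos'],o['width'],o['force'])
P=np.nanmean(np.stack([cloud(get_image("scene")) for _ in range(3)]),0)
d=np.hypot(P[...,0]-.376,P[...,1]+.245);m=(d<.03)&(P[...,2]>.012)&(P[...,2]<.06)
vs,us=np.where(m)
for v in range(vs.min(),vs.max()+1): print(v," ".join(f"{int(P[v,u,2]*1000):3d}" if m[v,u] else "  ." for u in range(us.min(),us.max()+1)))
```

```text
20.2667 [ 0.37639306 -0.24371157  0.03154121] 0.44863372103345506 [-0.1240806  -0.32695678  0.40604603]
203   .   .   .   .   .   .  50  55  58   .   .   .
204   .   .   .   .   .   .  46  50  53  58   .  58
205   .   .   .   .   .   .  41  46  49  52  59  55
206   .   .   .   .   .   .  35  40  44  48  53  51
207   .   .   .   .   .   .  33  36  41  41  46  45
208   .   .   .  29  29  30  27  29  34  40  41  40
209   .   .   .  30  29  29  30  27  30  33  37  34
210   .   .   .  30  29  29  29  29  23  29  31  27
211   .  59  54  28  32  29  29  30  29  22  25   .
212  51  52  49  30  29  29  28  30  25   .   .   .
213  46  47  44  28  29  31  30  26   .   .   .   .
214  40  43  38  25  26  24  25  22   .   .   .   .
215  35  39  17  20  20  19  16  16   .   .   .   .
216  31  30   .  13  14  14  13   .   .   .   .   .
217  23   .   .   .   .   .   .   .   .   .   .   .
```

The insert is free and upright: its top is level at 29 mm, which is the 7 mm floor plus 22 mm. I'll retreat straight up.

>>> play_rows(increments="0 0 0 0 55;-0.005 0 0 0 60;-0.03 0 0 0 60;-0.06 0 0 0 60;-0.10 0 0 0 60;-0.14 0 0 0 60;-0.16 0.0 0 0 60;-0.16 0 0 0 60")

```text
t: 21.08
ee_pos: [0.3773, -0.2443, 0.1957]
tool_rot: [0.705, -0.077, -0.701, -0.076]
force: [0.3, -0.6, -0.2]
width: 0.599
```

>>> play_rows(increments="0 0.04 0.02 0 60;0 0.08 0.03 0 60;0 0.12 0.03 0 60;0 0.16 0.02 0 60;0 0.16 0.02 0 60;0 0.16 0.02 0 60")

```text
t: 21.58
ee_pos: [0.3215, -0.397, 0.1911]
tool_rot: [-0.703, 0.078, 0.703, 0.078]
force: [0.5, 1.0, 0.3]
width: 0.597
```

Run:
```python
from h import *
o=get_obs();print(o['t'],o['ee_pos'],o['width'],o['force'])
im=get_image("scene");t=get_image("top");P=cloud(im);T=cloud(t)
for X in(P,T):
    d=np.hypot(X[...,0]-.377,X[...,1]+.248);Q=X[(d<.04)&(X[...,2]>.023)&(X[...,2]<.05)];print("insert",len(Q),np.round(np.median(Q,0),4),np.round(np.percentile(Q[:,2],[5,95]),4))
Q=P[240:305,225:275].reshape(-1,3);R=Q[(Q[:,2]>.1)&(Q[:,2]<.115)];print("hook",np.median(R[:,2]),cv2.minAreaRect((R[:,:2]*1000).astype(np.float32)))
a=cv2.resize(im["img"][180:310,180:420],(800,433));cv2.imwrite("pics/f.png",a[:,:,::-1])
```

```text
21.5833 [ 0.32152164 -0.39699924  0.19108482] 0.5965432803410273 [0.4629329  1.04860388 0.31043225]
insert 43 [ 0.3723 -0.2476  0.0295] [0.0239 0.0328]
insert 67 [ 0.3769 -0.2505  0.028 ] [0.024  0.0345]
hook 0.10747773895359786 ((429.55108642578125, 182.2274169921875), (86.29778289794922, 28.05697250366211), 11.931833267211914)
```

```bash
python3 -c "
from bench import job_done
print(job_done())"
```

```text
the job is handed in; nothing more can be done
None
```

I did the job in the order asked and handed it in at about 21.6 s on the robot's clock.

- **Finding the hole:** I carried the hook under the jig and probed around a 5 mm ring. The access hole turned out to be on the jig's −y side. While I was feeling for it, the wrist force peaked at about 19 N, including the hook's 2.5 N weight.
- **Pushing up:** I raised the insert until its top measured 13 mm above the jig, with a reading of about 16 N, then went about 1 mm further without measuring the height again.
- **Hook:** I stood it back on the worktop about 9 cm in front of the jig's plate and well to one side. The last depth check put its upper arm's top at 107.5 mm, against 108 mm expected when standing upright.
- **Insert:** I pulled it out, lowered it into the larger tray until it touched the floor, and released it. It stands near the tray's centre, and its top measured 28 to 29.5 mm high and level, against 29 mm expected.

**What was off or unchecked:**
- My first grip on the insert was about 3 mm off, giving an 18 N side load, so I shifted to relieve it before pulling.
- The insert then seemed tilted about 18° in the grip, but it settled flat in the tray.
- The two cameras disagreed by about 4 mm in position throughout.
- I did not see a final overview, because the picture limit was reached. The last checks were depth numbers only, and I did not re-measure the bystanders.

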